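# Caliper a lid knob, then set and hold the sprung tongs to its mark

### The arm

A 6-joint arm with a two-finger parallel gripper is mounted at the origin on the work surface. World frame = base frame: x ahead of the robot, y to its left, z up, the work surface at z = 0. Lengths are in mm, angles in degrees, forces in N, time in s.
With the tool pointing down it reaches from about 350 to 850 mm from the base axis. Payload 8.1 kg.
Tool frame: the origin (TCP) lies midway between the tips of the shut fingers; the grasp point (between the pads) lies 19 mm behind it; z points along the fingers, y is the line along which they close (so a half turn about z gives the same grasp; the last joint's range is limited). The gripper opens to 85 mm and grips with 20 to 120 N. Pads are 22 mm wide; open, the fingers measure 114 mm over their backs; the gripper's body (76 mm by 85 mm) begins 54 mm behind the grasp point. The pads swing forward as they close: fully open they stand 13 mm farther back than shut.
Start: joints at [67.873, 7.471, 85.268, -0, 87.261, -4.893], TCP at [177.749, 573.071, 231.292] pointing down, gripper open.
Joint ranges: [-169.43, 169.43], [-51.17, 129.36], [1.28, 143.12], [-76.62, 256.62], [0, 156.53], [-152.29, 152.29]. Speed limits (degrees/s): [136.94, 136.94, 159.86, 180, 180, 180].

### API

Orientations are given as [roll, pitch, yaw] about the fixed x, y, z axes, in that order (R = Rz(yaw) Ry(pitch) Rx(roll)).
In Python, from bench import r, optics, workorder gives the robot as it stands.
- The arm moves only by the tool run_rows, called after "Call:" as name(argument=value, ...), one argument or row to a line, values as JSON. Schema: {"type":"object","properties":{"motion":{"type":"array","items":{"type":"array","prefixItems":[{"type":"array","items":{"type":"number"},"minItems":3,"maxItems":3},{"type":"array","items":{"type":"number"},"minItems":3,"maxItems":3},{"type":"number"}],"minItems":3,"maxItems":3},"minItems":1,"maxItems":8},"grip_n":{"type":"number"},"only":{"type":"string"},"quiet":{"type":"boolean"},"lines":{"type":"string"}},"required":["motion"],"additionalProperties":false}. motion is a list of rows, 1 to 8 of them, each written [[rx, ry, rz], [dx, dy, dz], opening]: a rotation vector rx, ry, rz in degrees, then dx, dy, dz in mm, then the finger opening in mm; each row is the pose to reach, as a shift and turn from the pose commanded when the call began, along the tool's axes at that moment; what a row does not reach only later rows make up. A row lasts 1/8 s, in which the tool goes at most 62.5 mm and 10.7 degrees, less where a joint would pass 70% of its speed; a pose out of reach is approached as far as the arm can. The fingers move at their own pace and stop on an object; grip_n is the grip in N (left out, the last holds). Time passes only in rows, so rows that do not move let the fingers close. The tool returns the time, the measured TCP pose, the force, the opening and the grip force at its end. only (a regular expression) keeps the lines of the reply that match it, lines (a string "A,B") keeps lines A to B, and quiet returns only ok. Input that does not fit is refused with a message, and nothing moves.
- r.sense(): the state, without advancing time (a new reading comes with each control period).
- optics.snapshot(name): name is "scene" or "top"; returns a dict with "pixels" (384x512x3 uint8, blue, green, red), "fx", "fy", "cx", "cy" (pixels), "D" ([k1, k2, p1, p2, k3] as OpenCV has them; the pictures are not rectified), "pose" (4x4, takes a point from camera to world coordinates). Camera axes: x right, y up, looking along -z (the intrinsics and any distortion apply to the point x, -y, -z); pixel columns grow to the right and rows downward; lengths in mm; the calibration is good to about 2 mm. A picture is of the moment at which its call begins. There is no depth.
- workorder.hand_in(): hands the job in; it is judged then, once.
The state is a dict: "time": time; "joint_pos": joint angles; "qd": joint speeds; "joint_efforts": joint torques, N m; "tool_pos": TCP position; "tcp_rot": TCP orientation; "ft_force": force on the tool from outside, world axes, zero at the start; "wrist_torque": the same for the moment, N m; "finger_gap": finger opening in mm; "grip_force": force on a finger pad.
Only numpy, scipy, OpenCV 4.12 (cv2) and the standard library are available. Lean on these libraries where they do the work, as an engineer would, in place of code of your own. Each camera call takes 0.05 s, during which the arm holds its last target. There are 200 camera calls.

### The job

Slide the bench caliper's jaw by its red tab until it grips the lid knob lying in it gently, its sprung pad giving some 3 mm, and leave it shut on the knob. Then pick up the sprung tongs, squeeze them until the red pointer stands on the band of the same colour as that knob's glazed top, so that the tip gap equals the knob's diameter, and finish while still holding them there, steady and level, about 10 cm above the table. Leave the two other knobs, the brush pot and the brush alone.

Things in the scene. Friction and masses are not known exactly. Their poses are not given: they have to be found in the camera images.
- caliper: Bench caliper fixed to the table: a brown wooden bed 70 mm (x) by 220 mm (y), top 12 mm above the table. Origin: centre of its underside. Its jaws close along its own y axis. It stands at a different place and turn (up to 0.3 rad) each time.
- fixed_jaw: Dark steel fixed jaw of the caliper, 50 mm wide, 26 mm high; origin coincides with the caliper's origin (not on the jaw). Its measuring face lies at +80 mm along the caliper's y and looks to -y.
- bed (a point): Point on the bed's top surface between the jaws, 45 mm along the caliper's +y from its origin; the knob to be measured lies within about 10 mm of it at the start.
- carriage (a joint): Slide of the caliper's aluminium carriage, m. 0 = fully open (pad face 90 mm from the fixed jaw); grows as the carriage moves along the caliper's +y towards the fixed jaw; at most 0.085. Starts between 0 and 0.015. It has 4 N of dry friction and stays where it is left.
- tab_top (a point): Centre of the top of the red tab on the carriage, 58.5 mm above the table. The tab is 24 mm along the caliper's x, 20 mm along its y, and stands 40 mm above the carriage deck. Pinch it across x from above and slide it along the caliper's +y. The jaw block, at most 37.5 mm above the table, begins 42 mm ahead of the tab's centre.
- pad: Black rubber pad, the moving jaw's measuring face, 40 mm wide, 6 mm thick, its top 37.5 mm above the table. It is sprung on the carriage (see pad_face). Spring 1.5 N per mm, 6 mm of travel; pushed back by the knob it shows the contact force (2 to 4 mm of give = 3 to 6 N). Origin: carried with the pad, at the caliper's underside.
- pad_face (a point): Centre of the pad's measuring face. With the pad free it is 64 mm ahead (+y of the caliper) of tab_top; every mm less than 64 is spring give. When shut on a knob it is the knob's diameter away from the fixed jaw's face.
- knob_small: Fired clay lid knob, round, 24 mm diameter, 29 mm high, cream sides and a yellow glazed top; origin at the centre of its underside. Loose. One of the three knobs (drawn anew each time) lies on the caliper bed between the jaws, the other two stand on the ware board and are left alone.
- knob_medium: Fired clay lid knob, round, 36 mm diameter, 29 mm high, cream sides and a green glazed top; origin at the centre of its underside. Loose. One of the three knobs (drawn anew each time) lies on the caliper bed between the jaws, the other two stand on the ware board and are left alone.
- knob_large: Fired clay lid knob, round, 48 mm diameter, 29 mm high, cream sides and a blue glazed top; origin at the centre of its underside. Loose. One of the three knobs (drawn anew each time) lies on the caliper bed between the jaws, the other two stand on the ware board and are left alone.
- tongs: Sprung steel tongs lying flat on the table, 205 mm long, 85 g, loose: two arms hinged at the near end. Origin: underside, between the black grip plates, 100 mm ahead of the hinge, near the centre of mass; x to the tips (away from the robot, yaw up to 0.5 rad), y across; the +y arm belongs to this body. A white arc on it, 65 mm ahead of the origin, carries three coloured bands.
- tongs_arm (a joint): Squeeze angle (rad): 0 = relaxed, tip gap 66 mm; grows closing. Yellow band: gap 24 mm, 0.223; green: 36 mm, 0.159; blue: 48 mm, 0.096; each reaches 0.0185 either side. The red pointer over the arc rides with this arm. The spring presses each finger with 2 N relaxed, 5 N at blue, 8 N at green, 10 N at yellow. 1 mm between the fingers is about 1.9 mm at the tips.
- tip_a (a point): Inner face of the tip of the +y arm of the tongs, 87 mm ahead of the tongs' origin, 8 mm above their underside. The tip gap is the distance from tip_a to tip_b.
- tip_b (a point): Inner face of the tip of the other arm (with the red pointer).
- grip_a (a point): Middle of the outer face of the black grip plate on the +y arm, 11 mm above the underside. The plates are 26 mm long and 22 mm high from the underside, 53.5 mm apart over their outsides when relaxed, 44 mm at the blue band, 38 mm (and parallel) at green, 32 mm at yellow: pinch them across y, from above.
- grip_b (a point): Middle of the outer face of the grip plate on the other arm.
- ware_board: Fixed plywood ware board 80 by 250 mm, 12 mm thick, with the two other knobs on it; origin centre of underside.
- brush_pot: Bystander: terracotta pot with brushes, 76 mm diameter, 160 mm high with them; origin centre of underside.
- wood_brush: Bystander: a brush lying on the table, about 200 mm long; origin centre of underside.

How it is judged (in metres and radians):
On the way, in this order (a step that is already met when the one before it is completed fails the run):
1. the caliper is shut on the knob: pad and fixed jaw both press on it with more than 1.5 N (((horizontal distance between knob_small and bed below 0.035 m and contact force between each of pad, fixed_jaw and knob_small above 1.5 N) or (horizontal distance between knob_medium and bed below 0.035 m and contact force between each of pad, fixed_jaw and knob_medium above 1.5 N) or (horizontal distance between knob_large and bed below 0.035 m and contact force between each of pad, fixed_jaw and knob_large above 1.5 N))), for 0.2 s.
2. the tongs are picked up in the fingers, all of them more than 5 cm above the table (height (world z) of each of tip_a, tip_b, tongs above 0.05 m and contact force between the fingers and tongs above 1 N), for 0.2 s.
At the end, for the whole second after the job is handed in: Caliper pressing on its knob (over 0.5 N at both jaws); tongs held in the fingers, all over 5 cm above the table, level within 0.35 rad, touching nothing else, still; tip gap within 3.5 mm of that knob's diameter (pointer on the band of its colour) (all of step 2 and (((horizontal distance between knob_small and bed below 0.035 m and contact force between each of pad, fixed_jaw and knob_small above 0.5 N) and distance between tip_a and tip_b between 0.0205 and 0.0275 m) or ((horizontal distance between knob_medium and bed below 0.035 m and contact force between each of pad, fixed_jaw and knob_medium above 0.5 N) and distance between tip_a and tip_b between 0.0325 and 0.0395 m) or ((horizontal distance between knob_large and bed below 0.035 m and contact force between each of pad, fixed_jaw and knob_large above 0.5 N) and distance between tip_a and tip_b between 0.0445 and 0.0515 m)) and angle between tongs's own z axis and vertical below 0.35 rad and contact force between tongs and table below 0.05 N and contact force between tongs and caliper below 0.05 N and contact force between tongs and ware_board below 0.05 N and velocity of joint tongs_arm between -0.1 and 0.1 rad/s and linear speed of tongs below 0.03 m/s); the arm keeps its last pose, push and grip.
It fails at once if the caliper squeezes a knob with more than 35 N (contact force between pad and knob_small above 35 N or contact force between pad and knob_medium above 35 N or contact force between pad and knob_large above 35 N).
It fails at once if a knob on the ware board is moved more than 15 mm ((horizontal distance between knob_small and bed above 0.06 m and distance of knob_small from where it was at the start of the episode above 0.015 m) or (horizontal distance between knob_medium and bed above 0.06 m and distance of knob_medium from where it was at the start of the episode above 0.015 m) or (horizontal distance between knob_large and bed above 0.06 m and distance of knob_large from where it was at the start of the episode above 0.015 m)).
It fails at once if a knob is tipped over (angle between any of knob_small, knob_medium, knob_large's own z axis and vertical above 0.5 rad).
It fails at once if the brush pot or the brush is moved more than 20 mm (distance of any of brush_pot, wood_brush from where it was at the start of the episode above 0.02 m).
It also fails if it takes over 54 s, if anything falls off the work surface, if the arm or the gripper's body presses on something with over 40 N, if the wrist force passes 120 N, or if a joint passes its speed limit or range.

## Working session

There is one attempt and no reset: what is moved stays moved. The work goes in short steps, Python scripts to look and compute and a tool call to move; the robot and the scene stay as the last step left them, time stands still between calls to the robot, and variables do not carry over. Pictures are saved under pics/ and viewed, at most 10 in all, crops included, and the job is handed in when it is done.

```bash
mkdir -p pics; ls; python3 - <<'E'
from bench import r, optics, workorder
import cv2
print(r.sense())
for n in("scene","top"):
    s=optics.snapshot(n); cv2.imwrite(f"pics/{n}0.png",s["pixels"]); print(n,s["fx"],s["fy"],s["cx"],s["cy"],s["D"],s["pose"].tolist() if hasattr(s["pose"],'tolist') else s["pose"])
E
```

```text
pics
{'time': 0.0, 'joint_pos': array([ 6.78733820e+01,  7.51650348e+00,  8.53293681e+01, -1.31356565e-03,
        8.72634151e+01, -4.89389861e+00]), 'qd': array([ 0.05013746,  0.04190586, -0.05042483, -0.01161433, -0.10734919,
        0.10890548]), 'joint_efforts': array([-8.42337286e-04, -5.69385445e+01, -5.00554597e+01, -3.01971077e-04,
        1.46097873e-02, -4.83468591e-05]), 'tool_pos': array([177.53387591, 572.54254109, 230.22905856]), 'tcp_rot': array([-1.79891000e+02, -8.01616665e-03,  1.62767337e+02]), 'ft_force': array([-0.37187448,  0.82896643, -0.08074327]), 'wrist_torque': array([ 0.00318608, -0.01065928, -0.00706661]), 'grip_force': 0.0, 'finger_gap': 85.46069120460105}
scene 463.6009059064335 463.6009059064335 264.23141498666405 187.09696993508896 [-0.05121575  0.          0.          0.          0.        ] [[-0.46514203987171465, -0.544418258034344, 0.698034127434204, 1269.9967311902735], [0.8850744735471611, -0.2709435349031424, 0.378461064271353, 363.03073183339393], [-0.016913279374380148, 0.7938503393039774, 0.6078779316341102, 690.2291594850212], [0.0, 0.0, 0.0, 1.0]]
top 431.71550612249285 431.71550612249285 245.54507554189877 191.8355633950239 [-0.03760043  0.          0.          0.          0.        ] [[-0.02770069401018059, 0.9990993403749869, -0.032143111448961474, 509.6342315130664], [-0.9995443355293161, -0.02807011307528531, -0.011099101909549536, -50.719455550063685], [-0.01199136616954957, 0.03182101214931274, 0.999421647916024, 1214.417393615156], [0.0, 0.0, 0.0, 1.0]]
```

View pics/scene0.png

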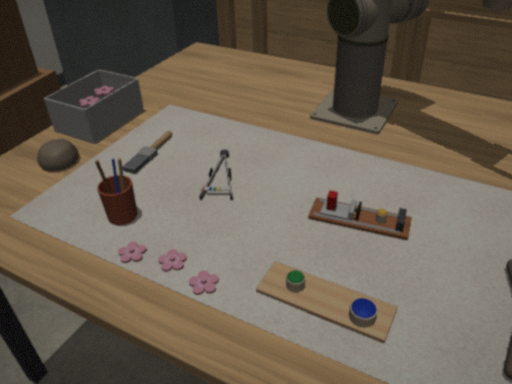

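View pics/top0.png

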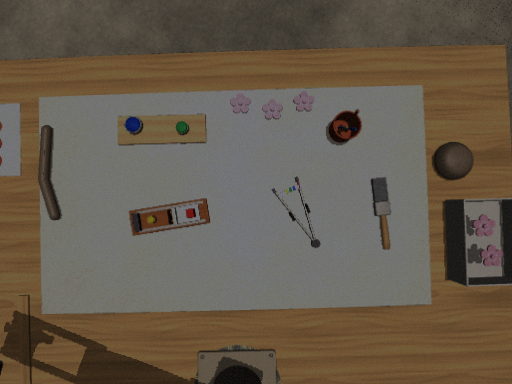

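The yellow-topped (small) knob is in the caliper. In the top view the red tab is at about (191,213), the knob at (152,219), the tongs' hinge at (315,243) and their tips at (275,190) and (297,180). In the scene view the tab is at (332,200), the knob at (381,214) and the hinge at (224,153).

```bash
cat > h.py <<'E'
import numpy as np, cv2
from bench import r, optics
from scipy.spatial.transform import Rotation as R
def ray(s,uv):
    K=np.array([[s["fx"],0,s["cx"]],[0,s["fy"],s["cy"]],[0,0,1.]])
    p=cv2.undistortPoints(np.array([[uv]],float),K,np.array(s["D"],float))[0,0]
    P=np.array(s["pose"]); d=P[:3,:3]@[p[0],-p[1],-1]; return P[:3,3],d/np.linalg.norm(d)
def atz(s,uv,z):
    o,d=ray(s,uv); return o+d*(z-o[2])/d[2]
def tri(s1,a,s2,b):
    o1,d1=ray(s1,a);o2,d2=ray(s2,b)
    t=np.linalg.lstsq(np.c_[d1,-d2],o2-o1,rcond=None)[0]
    p,q=o1+d1*t[0],o2+d2*t[1]; return (p+q)/2,np.linalg.norm(p-q)
def crop(s,x,y,w,h,k):
    return cv2.resize(s["pixels"][y:y+h,x:x+w],None,fx=k,fy=k,interpolation=cv2.INTER_CUBIC)
def rot_yaw():
    return r.sense()
def blob(s,box,lo,hi):
    x,y,w,h=box; hsv=cv2.cvtColor(s["pixels"][y:y+h,x:x+w],cv2.COLOR_BGR2HSV); m=cv2.inRange(hsv,lo,hi)
    n,l,st,c=cv2.connectedComponentsWithStats(m); return [(st[i].tolist(),(c[i]+[x,y]).round(1).tolist()) for i in range(1,n) if st[i][4]>3]
E
python3 - <<'E'
from h import *
t=optics.snapshot("top");s=optics.snapshot("scene")
a=crop(t,122,190,98,56,8); b=crop(t,262,170,70,85,7)
cv2.imwrite("pics/a1.png",a)
c=crop(s,190,140,56,66,9)
im=np.zeros((595,800,3),np.uint8); im[:b.shape[0],:b.shape[1]]=b[:, :]; 
c=cv2.resize(c[:, :],(300,354)); im[:354,495:795]=c
d=cv2.resize(s["pixels"][180:245,300:420],(305,165)); im[400:565,495:800]=d
cv2.imwrite("pics/b1.png",im)
for n,S,box in(("top",t,(122,190,98,56)),("scene",s,(300,180,120,65))):
    print(n,"red",blob(S,box,(0,170,90),(8,255,255)),"bright/all red",blob(S,box,(0,200,40),(8,255,255)),"yel",blob(S,box,(18,120,80),(32,255,255)))
E
```

```text
top red [([64, 19, 8, 9, 50], [189.6, 213.0])] bright/all red [([65, 19, 7, 8, 46], [189.9, 213.1])] yel [([25, 25, 8, 9, 48], [150.1, 219.0])]
scene red [([28, 12, 9, 6, 38], [332.2, 194.5])] bright/all red [([28, 12, 8, 17, 61], [331.7, 200.2])] yel [([78, 29, 9, 7, 52], [381.9, 211.9]), ([54, 32, 2, 3, 4], [354.5, 213.0])]
```

View pics/a1.png

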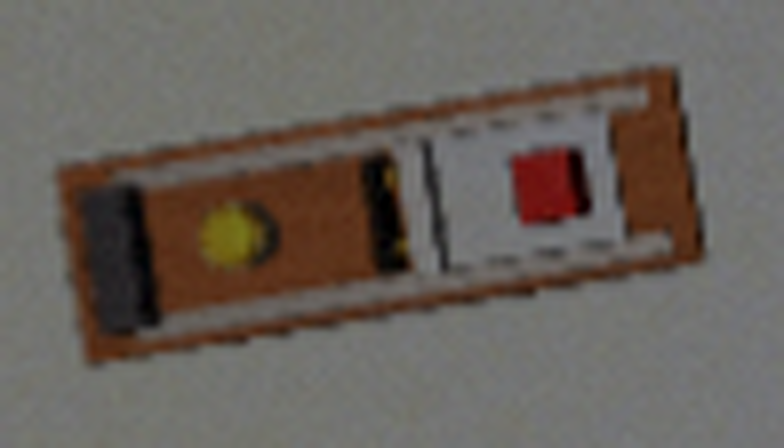

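View pics/b1.png

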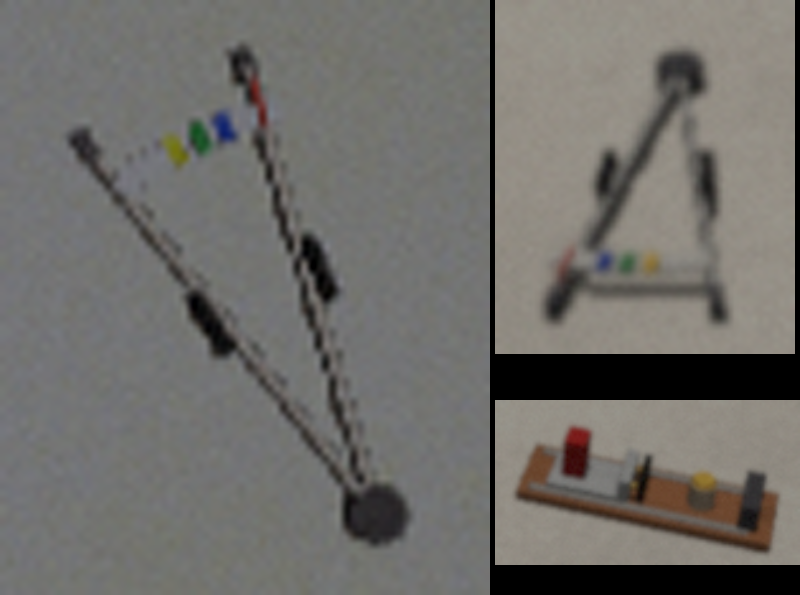

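Yellow is confirmed as the target band. In the top view the bed corners are at about (129,210), (206,198), (210,222) and (133,235). The grip plates are at about (292,216) and (307.5,208), with the red pointer on the right (-y) arm. The scene view shows the plates at (211,173) and (230,174.5).

```bash
python3 - <<'E'
from h import *
t=optics.snapshot("top");s=optics.snapshot("scene")
f=lambda p,k,o:(np.array(p)+.5)/k-.5+o
A=lambda *p:f(p,8,(122,190)); B=lambda *p:f(p,7,(262,170)); C=lambda x,y:f((x-495,y),300/56,(190,140)); D=lambda x,y:f((x-495,y-400),305/120,(300,180))
print("tab",tri(t,(189.9,213.1),s,(332.2,194.5)), atz(t,(189.9,213.1),58.5),atz(s,(332.2,194.5),58.5))
print("knob",tri(t,(150.1,219),s,(381.9,211.9)))
bc=[atz(t,A(*p),12) for p in((57,165),(672,68),(705,258),(90,362))]
print("bed",np.round(bc,1),np.mean(bc,0)); u=(bc[0]-bc[1]+bc[3]-bc[2]); print("axis deg",np.degrees(np.arctan2(u[1],u[0])),np.linalg.norm(u)/2, np.linalg.norm(bc[0]-bc[3]))
cs=[atz(s,D(*p),12) for p in((517,495),(768,550),(778,493))]; print("scene bed",np.round(cs,1))
for n,a,b in(("hinge",B(376,513),C(681,72)),("pa",B(210,323),C(708,185)),("pb",B(319,268),C(607,177)),("ta",B(83,147),C(717,303)),("tb",B(242,65),C(558,303))):
    p,e=tri(t,a,s,b); print(n,p.round(1),round(e,1),atz(t,a,15).round(1),atz(s,b,15).round(1))
E
```

```text
tab (array([494.06776473, 113.3256204 ,  52.29686154]), np.float64(0.8242514318549294)) [493.98536178 112.82907787  58.5       ] [501.84308865 115.40537603  58.5       ]
knob (array([480.78206478, 225.16042006,  34.31445134]), np.float64(1.9714244006107242))
bed [[506.1 291.2  12. ]
 [534.1  74.6  12. ]
 [467.6  64.8  12. ]
 [437.  280.9  12. ]] [486.20377419 177.87224975  12.        ]
axis deg 97.7076434002022 218.33691307264692 69.8329639615782
scene bed [[544.3  79.1  12. ]
 [515.2 291.7  12. ]
 [440.3 281.8  12. ]]
hinge [ 401.  -227.7    8. ] 0.4 [ 401.5 -226.5   15. ] [ 410.  -221.8   15. ]
pa [ 478.6 -164.3    8.6] 1.3 [ 478.4 -163.2   15. ] [ 486.3 -160.    15. ]
pb [ 499.1 -207.5   12.7] 0.6 [ 499. -207.   15.] [ 501.9 -205.8   15. ]
ta [ 550.3 -116.2    6. ] 1.8 [ 549.5 -114.9   15. ] [ 560.1 -110.8   15. ]
tb [ 581.2 -180.6    5.2] 1.1 [ 580.3 -179.    15. ] [ 591.4 -173.3   15. ]
```

```bash
cat >> h.py <<'E'
def plan(x,y,z,yaw):
    s=r.sense(); R0=R.from_euler('xyz',s["tcp_rot"],degrees=True); R1=R.from_euler('xyz',[180,0,yaw],degrees=True)
    print("t",round(s["time"],2),"pos",s["tool_pos"].round(1),"rpy",s["tcp_rot"].round(1),"F",s["ft_force"].round(1),"gap",round(s["finger_gap"],1),"grip",round(s["grip_force"],1),"j",s["joint_pos"].round(0))
    print("rotvec",(R0.inv()*R1).as_rotvec(degrees=True).round(2),"shift",R0.inv().apply(np.array([x,y,z])-s["tool_pos"]).round(1))
E
```

Call:
run_rows(
  motion=[
    [[0,0,5],[-36,-29,0],85],
    [[0,0,11],[-73,-58,0],85],
    [[0,0,17],[-110,-87,0],85],
    [[0,0,22],[-146,-115,0],85],
    [[0,0,28],[-183,-144,0],85],
    [[0,0,33],[-219,-173,0],85],
  ],
)

```text
time: 1.05
tool_pos: [336.4, 341.7, 231.4]
tcp_rot: [180.0, 0.0, 129.6]
ft_force: [1.6, -0.5, -0.8]
finger_gap: 85.2
grip_force: 0.0
```

```bash
python3 -c "
from h import *
plan(494,113,130,97.7)"
```

```text
t 1.05 pos [336.4 341.7 231.4] rpy [180.    0.  129.6] F [ 1.6 -0.5 -0.8] gap 85.2 grip 0.0 j [ 39. -12. 104.  -0.  88.  -0.]
rotvec [ 3.000e-02 -0.000e+00  3.189e+01] shift [-276.7  -24.3  101.4]
```

Call:
run_rows(
  motion=[
    [[0,0,5],[-40,-4,10],85],
    [[0,0,10],[-80,-7,25],85],
    [[0,0,15],[-120,-11,40],85],
    [[0,0,20],[-160,-14,55],85],
    [[0,0,25],[-200,-18,70],85],
    [[0,0,29],[-240,-21,88],85],
    [[0,0,31.9],[-277,-24,101],85],
    [[0,0,31.9],[-277,-24,101],85],
  ],
)

```text
time: 2.05
tool_pos: [494.5, 112.6, 129.0]
tcp_rot: [-179.9, 0.0, 97.7]
ft_force: [-1.1, 0.1, 0.8]
finger_gap: 84.7
grip_force: 0.0
```

```bash
python3 -c "
from h import *
plan(494,113,28,97.7)
t=optics.snapshot('top');s=optics.snapshot('scene')
im=np.zeros((360,800,3),np.uint8);im[:,:400]=crop(t,130,170,100,90,4);im[:,400:]=crop(s,290,140,100,90,4);cv2.imwrite('pics/c1.png',im)"
```

```text
t 2.05 pos [494.5 112.6 129. ] rpy [-179.9    0.    97.7] F [-1.1  0.1  0.8] gap 84.7 grip 0.0 j [  7.  -3. 107.  -0.  76.  -1.]
rotvec [-0.12  0.03 -0.04] shift [  0.5  -0.2 101. ]
```

View pics/c1.png

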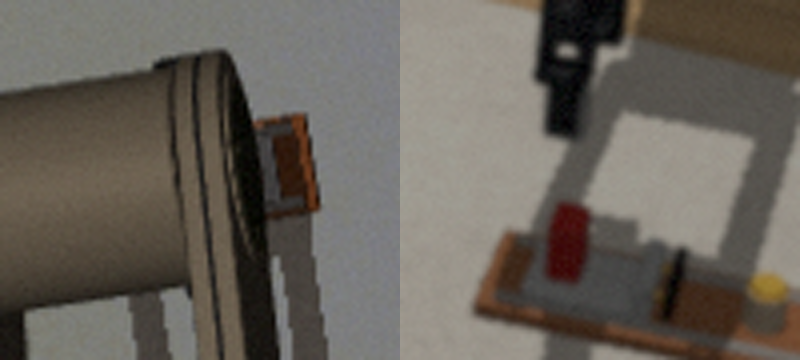

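The scene view has the finger at crop (563,130), right above the red tab at (567,205), and the top view is blocked by the arm. I'm going down and pinching.

Call:
run_rows(
  motion=[
    [[0,0,0],[0,0,30],85],
    [[0,0,0],[0,0,60],85],
    [[0,0,0],[0,0,85],85],
    [[0,0,0],[0,0,100],85],
    [[0,0,0],[0,0,100],10],
    [[0,0,0],[0,0,100],10],
    [[0,0,0],[0,0,100],10],
    [[0,0,0],[0,0,100],10],
  ],
  grip_n=40,
)

```text
time: 3.15
tool_pos: [494.7, 114.7, 31.6]
tcp_rot: [180.0, -0.0, 97.9]
ft_force: [-4.8, -0.2, 7.2]
finger_gap: 23.3
grip_force: 41.2
```

Call:
run_rows(
  motion=[
    [[0,0,0],[0,0,0],10],
    [[0,0,0],[0,0,0],10],
  ],
)

```text
time: 3.4
tool_pos: [494.7, 114.7, 31.6]
tcp_rot: [180.0, -0.0, 97.9]
ft_force: [-5.2, -0.6, 8.1]
finger_gap: 23.4
grip_force: 41.4
```

```bash
python3 -c "
from h import *
plan(494-.134*60.5,113+.991*60.5,28,97.7)"
```

```text
t 3.4 pos [494.7 114.7  31.6] rpy [180.   -0.   97.9] F [-5.2 -0.6  8.1] gap 23.4 grip 41.4 j [  7.   5. 110.   0.  65.  -1.]
rotvec [ 0.03 -0.    0.16] shift [58.9 -0.8  3.6]
```

Call:
run_rows(
  motion=[
    [[0,0,0],[6,0,0],10],
    [[0,0,0],[12,0,0],10],
    [[0,0,0],[18,0,0],10],
    [[0,0,0],[24,0,0],10],
    [[0,0,0],[30,0,0],10],
    [[0,0,0],[36,0,0],10],
    [[0,0,0],[42,0,0],10],
    [[0,0,0],[48,0,0],10],
  ],
)

```text
time: 4.4
tool_pos: [488.2, 161.7, 31.6]
tcp_rot: [180.0, 0.1, 97.9]
ft_force: [-4.7, -5.0, 8.7]
finger_gap: 23.1
grip_force: 41.6
```

Call:
run_rows(
  motion=[
    [[0,0,0],[1.5,0,0],10],
    [[0,0,0],[3,0,0],10],
    [[0,0,0],[4.5,0,0],10],
    [[0,0,0],[6,0,0],10],
  ],
)

```text
time: 4.9
tool_pos: [487.4, 167.6, 31.6]
tcp_rot: [180.0, 0.1, 97.9]
ft_force: [-5.2, -4.9, 10.2]
finger_gap: 23.1
grip_force: 41.6
```

```bash
python3 -c "
from h import *
plan(486,173,28,97.7)
s=optics.snapshot('scene')
cv2.imwrite('pics/d1.png',crop(s,310,165,110,80,7))"
```

```text
t 4.9 pos [487.4 167.6  31.6] rpy [1.80e+02 1.00e-01 9.79e+01] F [-5.2 -4.9 10.2] gap 23.1 grip 41.6 j [ 13.   6. 109.  -0.  65.   5.]
rotvec [0.02 0.06 0.16] shift [ 5.6 -0.7  3.6]
```

View pics/d1.png

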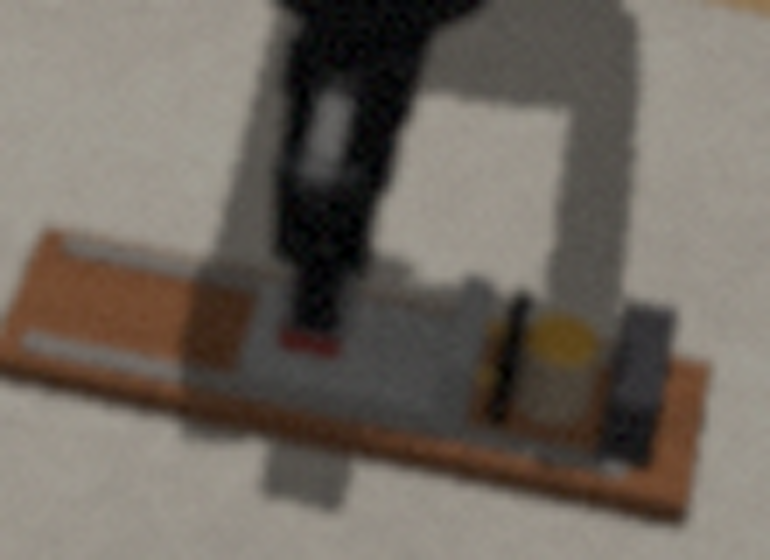

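The scene view shows the pad (crop x ≈ 515) just at the knob (565), with the fixed jaw just beyond it (625). The drag is still only friction, about 5 N, so I'm continuing in small steps.

Call:
run_rows(
  motion=[
    [[0,0,0],[0.7,0,0],10],
    [[0,0,0],[1.5,0,0],10],
  ],
)

```text
time: 5.2
tool_pos: [487.2, 169.0, 31.6]
tcp_rot: [180.0, 0.1, 97.9]
ft_force: [-5.8, -4.6, 9.2]
finger_gap: 23.6
grip_force: 41.6
```

Call:
run_rows(
  motion=[
    [[0,0,0],[0.7,0,0],10],
    [[0,0,0],[1.5,0,0],10],
  ],
)

```text
time: 5.45
tool_pos: [487.0, 170.5, 31.6]
tcp_rot: [180.0, 0.1, 97.9]
ft_force: [-4.2, -4.3, 9.0]
finger_gap: 23.3
grip_force: 41.6
```

Call:
run_rows(
  motion=[
    [[0,0,0],[0.5,0,0],10],
    [[0,0,0],[1,0,0],10],
  ],
)

```text
time: 5.7
tool_pos: [486.9, 171.5, 31.6]
tcp_rot: [180.0, 0.1, 97.9]
ft_force: [-5.1, -5.4, 8.5]
finger_gap: 23.6
grip_force: 41.6
```

Call:
run_rows(
  motion=[
    [[0,0,0],[0.5,0,0],10],
    [[0,0,0],[1,0,0],10],
  ],
)

```text
time: 5.95
tool_pos: [486.8, 172.4, 31.6]
tcp_rot: [180.0, 0.1, 97.9]
ft_force: [-4.5, -5.5, 9.2]
finger_gap: 23.6
grip_force: 41.5
```

Call:
run_rows(
  motion=[
    [[0,0,0],[0.5,0,0],10],
    [[0,0,0],[1,0,0],10],
  ],
)

```text
time: 6.2
tool_pos: [486.7, 173.2, 31.6]
tcp_rot: [180.0, 0.1, 97.9]
ft_force: [-4.4, -6.5, 9.3]
finger_gap: 23.1
grip_force: 41.6
```

Call:
run_rows(
  motion=[
    [[0,0,0],[0.5,0,0],10],
    [[0,0,0],[1,0,0],10],
  ],
)

```text
time: 6.45
tool_pos: [486.5, 174.0, 31.6]
tcp_rot: [180.0, 0.1, 97.9]
ft_force: [-4.8, -9.5, 9.7]
finger_gap: 23.4
grip_force: 41.6
```

Call:
run_rows(
  motion=[
    [[0,0,0],[0.5,0,0],10],
    [[0,0,0],[0.5,0,0],10],
  ],
)

```text
time: 6.7
tool_pos: [486.5, 174.4, 31.6]
tcp_rot: [180.0, 0.1, 97.9]
ft_force: [-3.8, -8.5, 10.0]
finger_gap: 23.1
grip_force: 41.6
```

Call:
run_rows(
  motion=[
    [[0,0,0],[0,0,0],10],
  ],
)

```text
time: 6.82
tool_pos: [486.5, 174.4, 31.6]
tcp_rot: [180.0, 0.1, 97.9]
ft_force: [-4.2, -7.8, 9.8]
finger_gap: 23.1
grip_force: 41.6
```

Call:
run_rows(
  motion=[
    [[0,0,0],[0,0,0],10],
  ],
)

```text
time: 6.95
tool_pos: [486.5, 174.4, 31.6]
tcp_rot: [180.0, 0.1, 97.9]
ft_force: [-5.4, -7.2, 9.3]
finger_gap: 23.4
grip_force: 41.6
```

Call:
run_rows(
  motion=[
    [[0,0,0],[0.5,0,0],10],
    [[0,0,0],[0.9,0,0],10],
  ],
)

```text
time: 7.2
tool_pos: [486.4, 175.1, 31.6]
tcp_rot: [180.0, 0.1, 97.9]
ft_force: [-4.7, -9.2, 9.7]
finger_gap: 23.7
grip_force: 41.7
```

Call:
run_rows(
  motion=[
    [[0,0,0],[0,0,0],10],
    [[0,0,0],[0,0,0],10],
  ],
)

```text
time: 7.45
tool_pos: [486.4, 175.1, 31.6]
tcp_rot: [180.0, 0.1, 97.8]
ft_force: [-5.0, -9.1, 9.2]
finger_gap: 23.0
grip_force: 41.7
```

Call:
run_rows(
  motion=[
    [[0,0,0],[0,0,0],45],
    [[0,0,0],[0,0,0],85],
    [[0,0,0],[0,0,0],85],
    [[0,0,0],[0,0,0],85],
  ],
)

```text
time: 7.95
tool_pos: [485.8, 176.6, 30.3]
tcp_rot: [-180.0, -0.0, 97.9]
ft_force: [0.4, 0.5, -0.6]
finger_gap: 85.2
grip_force: 0.0
```

```bash
python3 -c "
from h import *
plan(490,-186,150,60)"
```

```text
t 7.95 pos [485.8 176.6  30.3] rpy [-180.    -0.    97.9] F [ 0.4  0.5 -0.6] gap 85.2 grip 0.0 j [ 14.   6. 109.   0.  65.   6.]
rotvec [-0.   -0.   37.87] shift [-359.7  -45.5 -119.8]
```

Call:
run_rows(
  motion=[
    [[0,0,0],[0,0,-30],85],
    [[0,0,0],[0,0,-70],85],
    [[0,0,8],[-40,-5,-110],85],
    [[0,0,16],[-80,-10,-120],85],
    [[0,0,24],[-120,-15,-120],85],
    [[0,0,32],[-160,-20,-120],85],
    [[0,0,38],[-190,-25,-120],85],
    [[0,0,38],[-190,-25,-120],85],
  ],
)

```text
time: 8.95
tool_pos: [487.0, -16.8, 150.3]
tcp_rot: [180.0, 0.0, 59.7]
ft_force: [-0.1, -0.9, -0.3]
finger_gap: 85.0
grip_force: 0.0
```

```bash
python3 -c "
from h import *
plan(490,-185.2,130,25.6)
t=optics.snapshot('top');s=optics.snapshot('scene')
im=np.zeros((560,800,3),np.uint8);im[:280,:490]=crop(t,122,190,98,56,5);im[280:560,:480]=crop(s,300,185,120,70,4)
cv2.imwrite('pics/e1.png',im)
print(blob(t,(122,190,98,56),(0,200,40),(8,255,255)),blob(t,(122,190,98,56),(18,120,60),(32,255,255)))"
```

```text
t 8.95 pos [487.  -16.8 150.3] rpy [180.    0.   59.7] F [-0.1 -0.9 -0.3] gap 85.0 grip 0.0 j [ -8.  -7. 108.  -0.  79.  22.]
rotvec [2.000e-02 1.000e-02 3.407e+01] shift [-143.8   87.6   20.4]
[([43, 23, 8, 8, 49], [168.1, 216.6])] [([17, 27, 8, 8, 54], [142.6, 220.5])]
```

View pics/e1.png

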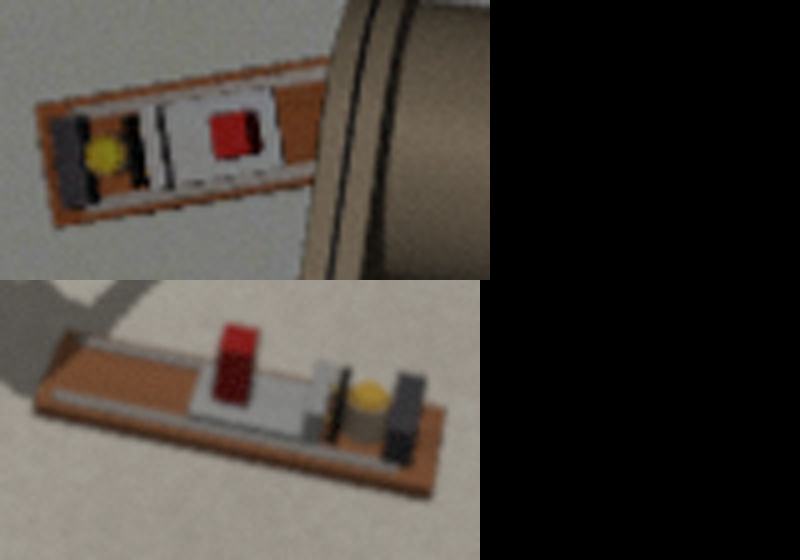

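The knob sits between the pad and the fixed jaw, touching both: knob at top crop (105,155), pad at 135, jaw at 75. I'll check the give from the tab-to-knob distance and move on to the tongs.

```bash
python3 -c "
from h import *
t=optics.snapshot('top')
a=atz(t,(168.1,216.6),58.5);b=atz(t,(142.6,220.5),41);a0=atz(t,(189.9,213.1),58.5);print(a,b,np.linalg.norm((b-a)[:2]),np.linalg.norm((a-a0)[:2]))"
```

```text
[486.18376179 171.71721997  58.5       ] [477.05584066 245.21860598  41.        ] 74.06600224888892 59.402678747579536
```

Call:
run_rows(
  motion=[
    [[0,0,5],[-21,13,3],85],
    [[0,0,10],[-42,26,6],85],
    [[0,0,15],[-63,39,9],85],
    [[0,0,20],[-84,52,12],85],
    [[0,0,25],[-105,64,15],85],
    [[0,0,30],[-126,77,18],85],
    [[0,0,34.1],[-144,88,20],85],
    [[0,0,34.1],[-144,88,20],85],
  ],
)

```text
time: 10.1
tool_pos: [491.0, -184.3, 130.1]
tcp_rot: [-180.0, 0.0, 25.7]
ft_force: [0.1, 0.6, 0.3]
finger_gap: 85.2
grip_force: 0.0
```

```bash
python3 -c "
from h import *
plan(490,-185.2,40,25.6)
s=optics.snapshot('scene')
cv2.imwrite('pics/f1.png',crop(s,170,90,100,120,5))"
```

```text
t 10.1 pos [ 491.  -184.3  130.1] rpy [-180.     0.    25.7] F [0.1 0.6 0.3] gap 85.2 grip 0.0 j [-26.  -0. 104.   0.  76.  38.]
rotvec [-0.02  0.01  0.12] shift [-1.3  0.4 90.1]
```

View pics/f1.png

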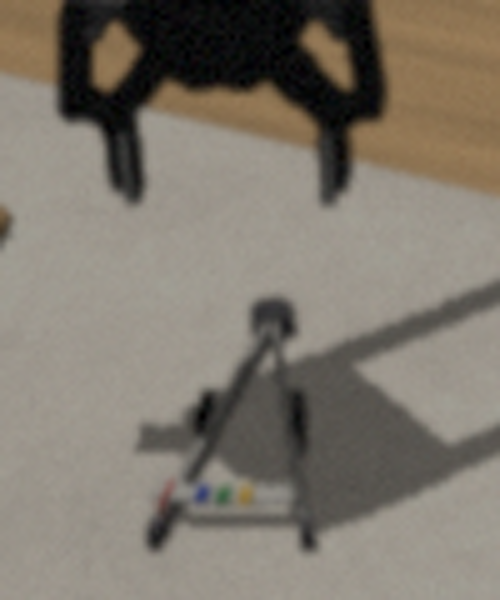

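The fingers (crop tips at (130,195) and (333,195)) straddle the tongs' plates at (207,412) and (298,420). The give measured about 2 mm. I'm going down.

Call:
run_rows(
  motion=[
    [[0,0,0],[-1,0,40],85],
    [[0,0,0],[-1,0,80],85],
    [[0,0,0],[-1,0,105],85],
    [[0,0,0],[-1,0,118],85],
    [[0,0,0],[-1,0,125],85],
    [[0,0,0],[-1,0,125],85],
  ],
  grip_n=40,
)

```text
time: 10.9
tool_pos: [490.4, -184.2, 5.7]
tcp_rot: [180.0, -0.0, 25.8]
ft_force: [0.1, 0.1, -0.2]
finger_gap: 84.8
grip_force: 0.0
```

Call:
run_rows(
  motion=[
    [[0,0,0],[0,0,0],60],
    [[0,0,0],[0,0,0],50],
    [[0,0,0],[0,0,0],44],
    [[0,0,0],[0,0,0],40],
    [[0,0,0],[0,0,0],36],
    [[0,0,0],[0,0,0],34],
    [[0,0,0],[0,0,0],34],
  ],
)

```text
time: 11.78
tool_pos: [492.0, -185.4, 7.7]
tcp_rot: [179.8, -0.2, 25.8]
ft_force: [-2.1, 0.2, 11.0]
finger_gap: 34.1
grip_force: 12.4
```

```bash
python3 -c "
from h import *
plan(490,-185.2,130,25.6)
s=optics.snapshot('scene')
cv2.imwrite('pics/g1.png',crop(s,180,110,80,100,6))"
```

```text
t 11.78 pos [ 492.  -185.4    7.7] rpy [179.8  -0.2  25.8] F [-2.1  0.2 11. ] gap 34.1 grip 12.4 j [-26.   9. 108.  -0.  62.  38.]
rotvec [ 0.2  -0.15  0.16] shift [  -1.4   -0.6 -122.3]
```

View pics/g1.png

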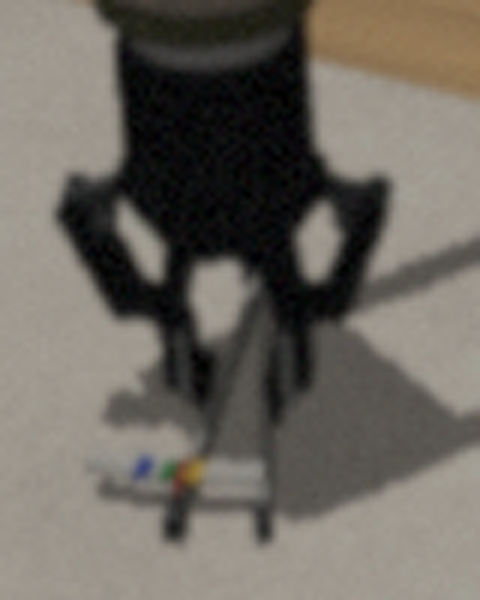

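The fingers hold both plates, and the red pointer (crop (183,478)) is just at the left edge of the yellow band (192,470). I'm lifting, then squeezing to 32.

Call:
run_rows(
  motion=[
    [[0,0,0],[0,0,-5],33],
    [[0,0,0],[0,0,-15],33],
    [[0,0,0],[0,0,-30],33],
    [[0,0,0],[0,0,-48],32.5],
    [[0,0,0],[0,0,-66],32],
    [[0,0,0],[0,0,-84],32],
    [[0,0,0],[0,0,-97],32],
    [[0,0,0],[0,0,-102],32],
  ],
)

```text
time: 12.82
tool_pos: [490.6, -184.6, 108.6]
tcp_rot: [179.9, -0.1, 25.8]
ft_force: [-0.2, -0.1, -0.7]
finger_gap: 32.2
grip_force: 9.9
```

Call:
run_rows(
  motion=[
    [[0,0,0],[0,0,0],32],
    [[0,0,0],[0,0,0],32],
    [[0,0,0],[0,0,0],32],
  ],
)

```text
time: 13.2
tool_pos: [489.5, -184.0, 106.5]
tcp_rot: [-179.9, 0.1, 25.8]
ft_force: [-0.8, -0.1, -1.5]
finger_gap: 32.1
grip_force: 9.9
```

```bash
python3 -c "
from h import *
plan(490,-185.2,105,25.6)
t=optics.snapshot('top');s=optics.snapshot('scene')
im=np.zeros((560,800,3),np.uint8);im[:560,:400]=crop(s,180,90,50,70,8);im[:490,400:]=crop(t,270,165,50,61,8)[:490,:]
cv2.imwrite('pics/k1.png',im)"
```

```text
t 13.2 pos [ 489.5 -184.   106.5] rpy [-1.799e+02  1.000e-01  2.580e+01] F [-0.8 -0.1 -1.5] gap 32.1 grip 9.9 j [-26.   1. 105.   0.  74.  38.]
rotvec [-0.06  0.05  0.16] shift [-0.1  1.3  1.5]Traceback (most recent call last):
  File "<string>", line 5, in <module>
    im=np.zeros((560,800,3),np.uint8);im[:560,:400]=crop(s,180,90,50,70,8);im[:490,400:]=crop(t,270,165,50,61,8)[:490,:]
                                                                           ~~^^^^^^^^^^^
ValueError: could not broadcast input array from shape (488,400,3) into shape (490,400,3)
```

```bash
python3 -c "
from h import *
t=optics.snapshot('top');s=optics.snapshot('scene')
im=np.zeros((600,800,3),np.uint8);im[:600,:480]=crop(s,170,80,80,100,6);im[:400,480:]=crop(t,260,150,64,80,5)
cv2.imwrite('pics/k1.png',im)
for S,b in((s,(170,80,80,100)),(t,(260,150,64,80))):
  for n,l,h in(('red',(0,140,60),(9,255,255)),('yel',(15,110,60),(33,255,255)),('grn',(45,100,40),(85,255,255)),('blu',(100,120,40),(130,255,255))): print(n,blob(S,b,l,h))"
```

```text
red []
yel [([8, 2, 3, 2, 4], [178.8, 82.5]), ([24, 5, 3, 3, 4], [195.0, 86.2]), ([59, 4, 3, 5, 6], [229.5, 86.3]), ([60, 11, 4, 6, 8], [231.0, 93.6]), ([15, 16, 3, 2, 4], [186.0, 96.8]), ([39, 72, 1, 4, 4], [209.0, 153.5])]
grn []
blu []
red [([35, 34, 2, 4, 4], [295.5, 185.5])]
yel []
grn []
blu []
```

View pics/k1.png

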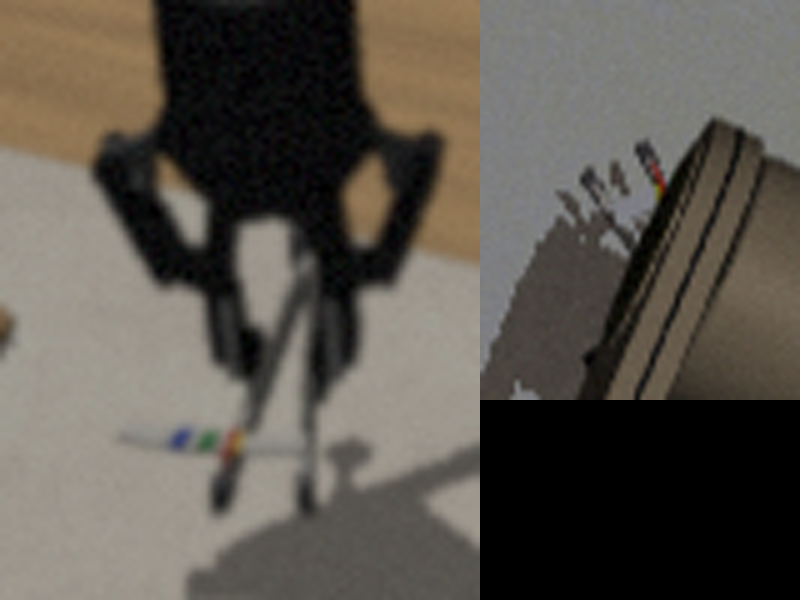

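The pointer, red at scene crop (233,445), lies on the yellow band, with yellow visible on both sides. In the top view, red at (655,180) has yellow beside it. I'm checking the tip gap numerically.

```bash
python3 -c "
from h import *
P=[optics.snapshot('scene') for _ in range(6)]; s=P[0]; a=np.mean([p['pixels'] for p in P],0)
print(a[158:166,202:226].mean(2).round().astype(int))
print(a[151:156,196:222].round().astype(int).transpose(0,2,1)[[1,2,3]].tolist())
for u,v in((206.7,161.5),(220.7,162.5)): print(atz(s,(u,v),113))"
```

```text
[[151 151 145 129  98  68  61  77 116 145 150 151 151 151 151 148 139 117
   96  88 110 142 147 130]
 [152 150 139 108  78  60  59  90 130 147 152 153 151 151 149 147 133 103
   78  79 106 140 148 134]
 [150 148 130  90  61  54  65 107 140 150 153 152 152 151 150 147 132  96
   65  66 103 140 147 130]
 [151 145 120  75  46  48  72 115 143 150 153 153 153 152 152 147 131  92
   56  59  99 139 141 119]
 [150 145 119  67  34  41  75 120 144 150 152 152 153 153 151 148 130  89
   49  50  94 133 129 103]
 [149 147 124  70  33  48  89 129 147 151 153 153 153 153 152 149 131  89
   46  46  82 115 114  93]
 [151 148 130  84  57  72 110 140 151 152 153 152 152 152 150 148 131  92
   51  44  69  90  93  88]
 [152 150 139 114 101 107 133 149 152 152 152 153 152 148 147 140 120  90
   63  59  71  82  84  86]]
[[[135, 133, 127, 118, 115, 118, 119, 102, 82, 85, 104, 108, 80, 67, 87, 104, 119, 133, 139, 140, 140, 141, 138, 132, 112, 87], [141, 136, 118, 84, 72, 95, 120, 121, 110, 109, 119, 116, 95, 100, 116, 116, 125, 140, 146, 148, 147, 148, 146, 139, 117, 91], [143, 138, 118, 78, 64, 90, 113, 104
[... 226 characters left out ...]
98, 69, 71, 100, 117, 106, 98, 104, 112, 101, 84, 108, 128, 134, 138, 142, 142, 142, 142, 142, 142, 137, 122, 95], [132, 123, 96, 62, 66, 95, 106, 76, 55, 80, 115, 128, 124, 135, 141, 139, 141, 144, 145, 145, 145, 146, 145, 140, 125, 98]], [[120, 117, 110, 107, 107, 108, 99, 76, 69, 85, 96, 75, 50, 67, 100, 120, 126, 126, 127, 126, 127, 126, 126, 122, 108, 86], [128, 119, 99, 86, 94, 111, 112, 100, 95, 102, 105, 84, 78, 103, 121, 129, 132, 132, 134, 132, 133, 132, 132, 127, 113, 92], [132, 121, 100, 86, 92, 109, 103, 77, 69, 90, 117, 119, 115, 124, 130, 133, 134, 134, 136, 135, 136, 135, 134, 130, 116, 94]]]
[ 581.37004403 -154.07173955  113.        ]
[ 570.9164322 -124.0108518  113.       ]
```

The tip gap is about 10.5 px × 2.27 mm ≈ 24 mm. The finger opening (32.1 mm) and grip force (9.9 N) also match the yellow band, so I'm handing in.

```bash
python3 -c "
from bench import workorder
print(workorder.hand_in())"
```

```text
the job is handed in; nothing more can be done
None
```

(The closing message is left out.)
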